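# Grade the machined parts over the bar grate

### The job

Tip the steel pan up by its red handle so that its parts slide onto the bar grate and the two small brass bushes drop through into the catch tray below. Then pick the oversize steel block off the top of the grate and lay it flat in the black-floored pocket at the other end of the stand; do not touch the bushes with the fingers.

Things in the scene. Friction and masses are not known exactly. Their poses are not given: they have to be found in the camera images.
- sorter: Blue stand, fixed. Origin on the bench under the grate's centre, z up, y from pocket to pan (all mm). Grate: 7 bars along y, 19.5 apart, 4 square on edge, tops z 78, y -62 to 62, between cheeks x +-75, z to 90; catch floor z 8. Divider at y -65, z to 105. Pocket: x +-75, y -179 to -67, black floor z 50, walls z to 62. Pan: 100 wide, floor z 100, hinged on the line y 60, z 100 parallel to x.
- pan_handle (a point): Middle of the pan's level red bar handle, 10 mm thick, 90 mm long (its x, parallel to the stand's x), standing 27 mm higher than the rim of the pan and 32 mm clear of its end wall. Starts at y 205, z 155 mm in the stand's frame. Lifted on an arc about the hinge line (radius 155 mm) it tips the pan, at most 57 degrees; parts slide off by 50. The pan weighs 0.25 kg, turns easily and falls back when let go.
- block: Bare steel block, 30 x 45 x 31 mm (its x, y, z), about 0.3 kg, the oversize piece; origin at the centre of its 30 x 45 mm underside, z up as it starts in the pan; it may turn or roll onto another face on its way to the grate.
- bush_1: Small brass bush, a cylinder 10 mm in diameter and 8 mm long, origin at the centre of its lower end; starts standing in the pan, nearer the grate than the block.
- bush_2: The other brass bush, the same as the first.
Things that resemble listed ones, but are neither listed nor needed, are in the scene too. Leave any blue look-alike of the block alone.

How it is judged (in metres and radians):
On the way:
1. the block has come to rest on the grate and both bushes have dropped through it (z of block in the frame of sorter between 0.07 and 0.13 m and y of block in the frame of sorter between -0.064 and 0.06 m and x of block in the frame of sorter between -0.078 and 0.078 m and z of each of bush_1, bush_2 in the frame of sorter below 0.06 m and linear speed of block below 0.05 m/s), for 0.2 s.
At the end, for the whole second after the job is handed in: The steel block lies flat (within 10 degrees, on any of its faces) and at rest inside the walls of the pocket, and both bushes lie in the catch tray below the grate (y of block in the frame of sorter between -0.178 and -0.067 m and x of block in the frame of sorter between -0.075 and 0.075 m and z of block in the frame of sorter between 0.04 and 0.1 m and linear speed of block below 0.03 m/s and z of each of bush_1, bush_2 in the frame of sorter below 0.06 m and x of bush_1 in the frame of sorter between -0.08 and 0.08 m and x of bush_2 in the frame of sorter between -0.08 and 0.08 m and y of bush_1 in the frame of sorter between -0.067 and 0.067 m and y of bush_2 in the frame of sorter between -0.067 and 0.067 m and (angle between the x axis of block and the z axis of sorter, either way round below 0.17 rad or angle between the y axis of block and the z axis of sorter, either way round below 0.17 rad or angle between the z axis of block and the z axis of sorter, either way round below 0.17 rad)); the robot touches nothing.
It fails at once if the fingers touch a brass bush (contact force between the fingers and bush_1 above 0.3 N or contact force between the fingers and bush_2 above 0.3 N).
It also fails if it takes over 64 s, if anything falls off the work surface, if the arm or the gripper's body presses on something with over 40 N, if the wrist force passes 120 N, or if a joint passes its speed limit or range.

### The arm

A 6-joint arm with a two-finger parallel gripper is mounted at the origin on the work surface; the furniture and walls round the work are solid. World frame = base frame: x ahead of the robot, y to its left, z up, the work surface at z = 0. Lengths are in mm, angles in degrees, forces in N, time in s.
With the tool pointing down it reaches from about 350 to 850 mm from the base axis. Payload 8.1 kg.
Tool frame: the origin (TCP) lies midway between the tips of the shut fingers; the grasp point (between the pads) lies grip_depth behind it (grip_depth is the distance from the TCP to the grasp point, in mm); z points along the fingers, y is the line along which they close (so a half turn about z gives the same grasp; the last joint's range is limited). The gripper opens to 85 mm and grips with 20 to 120 N. Pads are 22 mm wide; open, the fingers measure 114 mm over their backs; the gripper's body (76 mm by 85 mm) begins 54 mm behind the grasp point. The pads swing forward as they close: fully open they stand 13 mm farther back than shut.
Start: joints at [-80.294, 7.471, 85.268, -0, 87.261, -4.893], TCP at [151.251, -580.628, 231.292] pointing down, gripper open.
Joint ranges: [-169.43, 169.43], [-51.17, 129.36], [1.28, 143.12], [-76.62, 256.62], [0, 156.53], [-152.29, 152.29]. Speed limits (degrees/s): [136.94, 136.94, 159.86, 180, 180, 180].

### API

Orientations are given as [roll, pitch, yaw] about the fixed x, y, z axes, in that order (R = Rz(yaw) Ry(pitch) Rx(roll)).
In Python, from bench import sense, snapshot, hand_in, grip_depth gives the robot as it stands. The module is installed in compiled form; this text tells all that it offers.
- The arm moves only by the tool apply_moves, never from a script. Its argument "series" is text: rows parted by semicolons, each of 5 numbers parted by spaces: the shift along the tool's x, y, z each as a share of 0.3 m, from -1 to 1, then the turn about the tool's z as a share of 2 rad, from -1 to 1, then the gripper's target within -1 to 1 (shut at 1, half-way at 0, fully open at -1). In form: tx ty tz twist gripper; .... A call has 1 to 5 rows; each row shifts and turns the commanded pose from where the row before left it, along the tool's axes as they then stand; what a row does not reach is not made up. A row lasts 1/12 s, in which the tool goes at most 41.7 mm and 7.16 degrees, less where a joint would pass 70% of its speed; a pose out of reach is approached as far as the arm can. A call with a number of a shift or a turn outside -1 to 1 is refused whole. A call with a gripper value outside its range is refused whole. The fingers move at their own pace and stop on an object; "squeeze" is the grip in N (left out, the last holds). Time passes only in rows, so rows that do not move let the fingers close. It gives the time, the measured TCP pose, the force, the opening and the grip force at its end, in the units of the state.
- sense(): the state, without advancing time (a new reading comes with each control period).
- snapshot(name): name is "scene" or "top" or "wrist"; returns a dict with "frame" (400x640x3 uint8, blue, green, red), "depth" (400x640 float32, mm along the optical axis (not along the pixel's ray), 0 where there is no reading), "intrinsics" (3x3 intrinsics, pixels), "dist" ([k1, k2, p1, p2, k3] as OpenCV has them; the pictures are not rectified), "extrinsics" (4x4, takes a point from camera to world coordinates); the wrist camera has in their place "tool_from_camera" (4x4, takes a point from camera to tool coordinates, whose origin is the TCP and whose axes are the flange's). Camera axes: x right, y down, z forward; pixel columns grow to the right and rows downward; lengths in mm; the calibration is good to about 2 mm. A picture is of the moment at which its call begins: read the wrist's pose just before it.
- hand_in(): hands the job in; it is judged then, once.
The state is a dict: "time": time; "joint_pos": joint angles; "qd": joint speeds; "joint_efforts": joint torques, N m; "tool_pos": TCP position; "tcp_rot": TCP orientation; "ft_force": force on the tool from outside, world axes, zero at the start; "wrist_torque": the same for the moment, N m; "finger_gap": finger opening in mm; "grip_force": force on a finger pad.
Only numpy, scipy, OpenCV 4.12 (cv2) and the standard library are available. Lean on these libraries where they do the work, as an engineer would, in place of code of your own. Each camera call takes 0.05 s, during which the arm holds its last target. There are 200 camera calls.

## Working session

There is one attempt and no reset: what is moved stays moved. The work goes in short steps, Python scripts to look and compute and a tool call to move; the robot and the scene stay as the last step left them, time stands still between calls to the robot, and variables do not carry over. Pictures are saved under pics/ and viewed, at most 10 in all, crops included, and the job is handed in when it is done.

Besides the shell and the picture viewer there is one more tool, called after "Request:" as a command line: name --argument value ..., lists and objects as JSON in quotes. apply_moves: Moves the arm, as the interface text tells. Its arguments: {"type":"object","properties":{"series":{"type":"string"},"squeeze":{"type":"number"}},"required":["series"]}

```bash
mkdir -p pics; cat > h.py <<'E'
import numpy as np, cv2
from bench import sense, snapshot, hand_in, grip_depth
def world(s,u,v,st=None,z=None):
    K=s["intrinsics"];d=np.array(s["dist"],float)
    n=cv2.undistortPoints(np.array([[[u,v]]],float),np.array(K,float),d)[0,0]
    from scipy.spatial.transform import Rotation as R
    if "extrinsics" in s: T=np.array(s["extrinsics"])
    else:
        B=np.eye(4);B[:3,:3]=R.from_euler('xyz',st["tcp_rot"],degrees=True).as_matrix();B[:3,3]=st["tool_pos"];T=B@np.array(s["tool_from_camera"])
    r=T[:3,:3]@np.array([n[0],n[1],1]);o=T[:3,3]
    if z is None:
        dd=s["depth"][int(v),int(u)];return o+r*dd
    return o+r*(z-o[2])/r[2]
E
python3 - <<'E'
from h import *
print(sense(),grip_depth)
a=snapshot("scene");b=snapshot("top")
for n,s in(("scene",a),("top",b)):
    cv2.imwrite(f"pics/{n}1.png",s["frame"]); print(np.array(s["extrinsics"]).round(2).tolist())
    hsv=cv2.cvtColor(s["frame"],cv2.COLOR_BGR2HSV)
    m=((hsv[...,0]<8)|(hsv[...,0]>172))&(hsv[...,1]>140)&(hsv[...,2]>60)
    k,l,st,c=cv2.connectedComponentsWithStats(m.astype(np.uint8))
    for i in range(1,k):
        if st[i,4]>30: print(st[i],c[i],world(s,*c[i]))
E
```

```text
{'time': 0.0, 'joint_pos': array([-8.02955703e+01,  7.51523061e+00,  8.53304420e+01,  1.32447626e-03,
        8.72596750e+01, -4.89496350e+00]), 'qd': array([ 0.09024344,  0.04854296,  0.15054281,  0.00747905, -0.05654981,
       -0.0493209 ]), 'joint_efforts': array([ 2.04078016e-03, -5.69387484e+01, -5.00555098e+01,  3.49155005e-05,
        1.44855177e-02, -2.43737702e-05]), 'tool_pos': array([ 151.15366613, -580.08459891,  230.23199202]), 'tcp_rot': array([-1.79895149e+02, -1.03072575e-02,  1.45993192e+01]), 'ft_force': array([0.40186106, 0.40465485, 0.1380353 ]), 'wrist_torque': array([-0.00412873,  0.00798828, -0.00622007]), 'grip_force': 0.0, 'finger_gap': 85.5592594009765} 18.700000000000003
[[-0.75, -0.29, 0.59, 23.97], [-0.66, 0.31, -0.69, 689.82], [0.01, -0.91, -0.43, 488.41], [0.0, 0.0, 0.0, 1.0]]
[36  8  8  7 46] [39.34782609 10.80434783] [1129.90621848  365.19926618  483.93153219]
[235 133  20   3  37] [243.43243243 133.67567568] [1311.50727614 -338.02466982    5.87719509]
[264 187  35  19 136] [281.47058824 196.00735294] [547.22758675 194.24329261 159.25241234]
[[-0.02, -1.0, 0.09, 424.38], [-1.0, 0.02, 0.01, 98.82], [-0.01, -0.09, -1.0, 972.25], [0.0, 0.0, 0.0, 1.0]]
[217  21   9  18  35] [220.82857143  28.62857143] [762.99848526 239.33426545 222.2416132 ]
[235  59  37  17 127] [254.93700787  68.11023622] [762.62838472 207.59465539  49.77610989]
[254 141  12  60 340] [259.39117647 170.45588235] [552.04524653 187.9569794  162.01604105]
```

View pics/scene1.png

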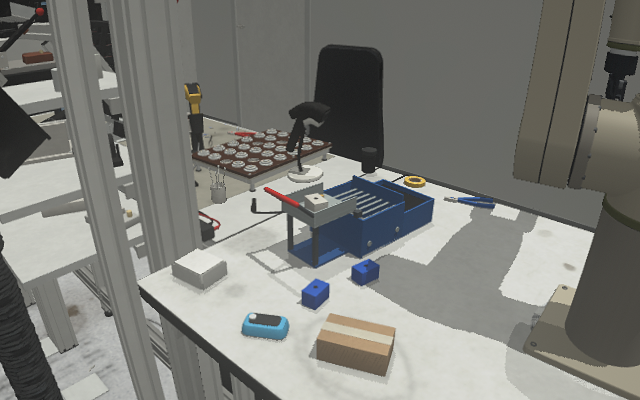

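View pics/top1.png

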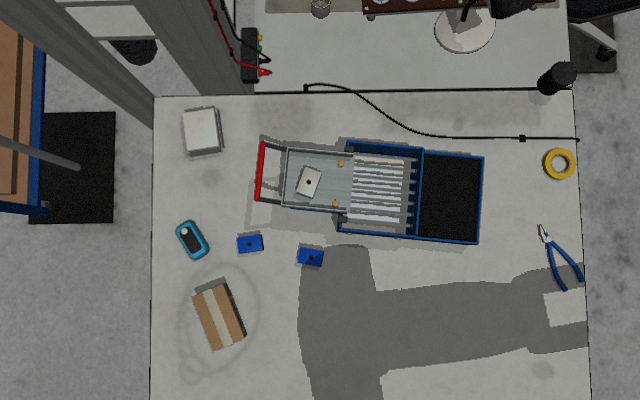

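The scene view shows the blue stand with the red handle at (281,196). In the top view the red handle is at (259,170), the steel block in the pan at (308,181), the bushes at (341,163) and (335,203), and the black pocket around (448,197). Next I measure the stand frame.

```bash
python3 - <<'E'
from h import *
s=snapshot("top");f=s["frame"];hsv=cv2.cvtColor(f,cv2.COLOR_BGR2HSV)
m=((hsv[...,0]<8)|(hsv[...,0]>172))&(hsv[...,1]>140)&(hsv[...,2]>60)
m[:, :245]=0;m[:,280:]=0;m[:130]=0;m[215:]=0
def rect(m,z):
    c=max(cv2.findContours(m.astype(np.uint8),0,2)[0],key=cv2.contourArea)
    p=cv2.boxPoints(cv2.minAreaRect(c));print(p.round(1).tolist())
    w=np.array([world(s,*q,z=z)[:2] for q in p]);e=np.diff(np.vstack([w,w[:1]]),axis=0)
    print(z,w.mean(0).round(1),np.hypot(*e.T).round(1),np.degrees(np.arctan2(e[:,1],e[:,0])).round(1))
    return w.mean(0)
h=rect(m,158)
bk=(hsv[...,2]<50)&(hsv[...,1]<120);bk[:,:415]=0;bk[:,490:]=0;bk[:140]=0;bk[250:]=0
p=rect(bk,50)
d=h-p;print(np.hypot(*d),np.degrees(np.arctan2(d[1],d[0]))-90)
bl=(hsv[...,0]>100)&(hsv[...,0]<130)&(hsv[...,1]>120);bl[:,:345]=0;bl[:,495:]=0;bl[:130]=0;bl[250:]=0
bl[:, :424]=0
rect(cv2.morphologyEx((bl|bk).astype(np.uint8),cv2.MORPH_CLOSE,np.ones((5,5))),62)
E
```

```text
[[253.1999969482422, 199.8000030517578], [259.79998779296875, 140.60000610351562], [265.5, 141.3000030517578], [259.0, 200.39999389648438]]
158 [552.8 188.4] [96.8  9.3 96.7  9.2] [ -6.6 -97.5 173.3  82.7]
[[416.0, 235.39999389648438], [424.1000061035156, 154.3000030517578], [481.3999938964844, 160.0], [473.29998779296875, 241.10000610351562]]
50 [ 514.6 -142.3] [148.7 104.8 148.6 103.3] [ -7.7 -96.7 171.7  83.3]
332.8912583591629 -6.59428647590876
[[412.0, 239.0], [420.8999938964844, 149.6999969482422], [486.1000061035156, 156.1999969482422], [477.1000061035156, 245.5]]
62 [ 513.7 -139.8] [161.7 117.7 161.5 115.8] [ -7.7 -96.7 171.7  83.3]
```

Request:
apply_moves --series "0 0 0 0.0622 0; 0 0 0 0.0622 0; 0 0 0 0.0622 0; 0.0467 -0.1228 0 0 0; 0.0467 -0.1228 0 0 0" --squeeze 25

```text
time: 0.57
tool_pos: [187.1, -510.3, 229.6]
tcp_rot: [-179.9, 0.1, -7.0]
ft_force: [-0.5, 0.6, 1.4]
finger_gap: 42.6
grip_force: 0.0
```

Request:
apply_moves --series "0.0467 -0.1228 0 0 0; 0.0467 -0.1228 0 0 0; 0.0467 -0.1228 0 0 0; 0.0467 -0.1228 0 0 0; 0.0467 -0.1228 0 0 0"

```text
time: 0.98
tool_pos: [279.4, -334.3, 231.0]
tcp_rot: [-180.0, 0.0, -6.8]
ft_force: [0.8, -0.0, -0.1]
finger_gap: 42.7
grip_force: 0.0
```

Request:
apply_moves --series "0.0467 -0.1228 0 0 0; 0.0467 -0.1228 0 0 0; 0.0467 -0.1228 0 0 0; 0.0467 -0.1228 0 0 0; 0.0467 -0.1228 0 0 0"

```text
time: 1.4
tool_pos: [370.7, -159.7, 231.3]
tcp_rot: [180.0, -0.0, -6.8]
ft_force: [0.7, -0.6, -0.4]
finger_gap: 42.8
grip_force: 0.0
```

Request:
apply_moves --series "0.0467 -0.1228 0 0 0; 0.0467 -0.1228 0 0 0; 0.0467 -0.1228 0 0 0; 0.0467 -0.1228 0 0 0; 0.0467 -0.1228 0 0 0"

```text
time: 1.82
tool_pos: [462.1, 15.3, 231.2]
tcp_rot: [180.0, -0.0, -6.8]
ft_force: [0.1, -1.3, 0.5]
finger_gap: 42.9
grip_force: 0.0
```

Request:
apply_moves --series "0.0467 -0.1228 0 0 0; 0.0467 -0.1228 0 0 0; 0.0467 -0.1228 0 0 0; 0.0467 -0.1228 0 0 0; 0.0467 -0.1228 0 0 0"

```text
time: 2.23
tool_pos: [553.4, 189.8, 230.8]
tcp_rot: [180.0, 0.0, -6.8]
ft_force: [0.6, -1.0, 0.6]
finger_gap: 42.8
grip_force: 0.0
```

Request:
apply_moves --series "0 0 0 0 0"

```text
time: 2.32
tool_pos: [553.9, 193.3, 229.0]
tcp_rot: [-179.9, 0.2, -6.6]
ft_force: [0.1, 0.2, -1.2]
finger_gap: 42.6
grip_force: 0.0
```

```bash
python3 - <<'E'
from h import *
st=sense();s=snapshot("wrist");f=s["frame"];cv2.imwrite("pics/w1.png",f);hsv=cv2.cvtColor(f,cv2.COLOR_BGR2HSV)
print(st["tool_pos"],st["tcp_rot"],st["joint_pos"])
m=((hsv[...,0]<8)|(hsv[...,0]>172))&(hsv[...,1]>140)&(hsv[...,2]>60)
c=max(cv2.findContours(m.astype(np.uint8),0,2)[0],key=cv2.contourArea)
p=cv2.boxPoints(cv2.minAreaRect(c));print(p)
print(np.array([world(s,*q,st,z=160) for q in p]))
cc=p.mean(0);print(world(s,*cc,st,z=160),world(s,*cc,st))
E
```

```text
[553.88905592 193.3483848  228.97308887] [-1.79918746e+02  1.51026979e-01 -6.55605919e+00] [ 14.1552552    5.57429714  87.55136787   0.12959426  86.9868732
 110.70448229]
[[315.7462  278.95547]
 [316.96677 134.92345]
 [331.09286 135.04315]
 [329.87228 279.0752 ]]
[[505.44375125 198.80780536 160.        ]
 [601.15465542 187.00315717 160.        ]
 [600.13457727 178.6841262  160.        ]
 [504.26981403 189.34825665 160.        ]]
[555.8473893  188.10941306 160.        ] [555.78240099 188.11345569 159.80918889]
```

View pics/w1.png

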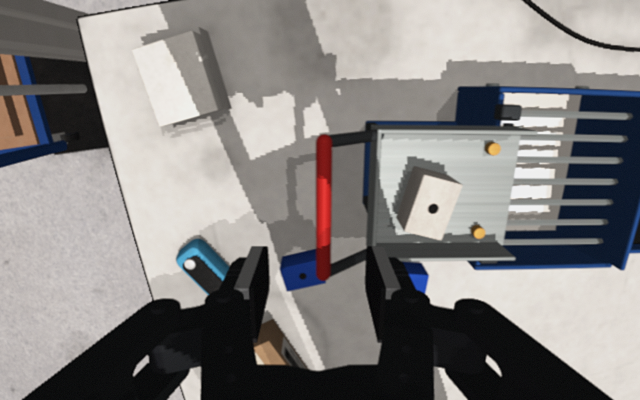

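The wrist view shows the round red bar spanning (323,135)-(323,279), with the block at (432,205) and the bushes at (492,149) and (479,232). The handle centre is about (555,188,155). I'll descend, then grip.

Request:
apply_moves --series "0 0.015 0 0 0; 0 0 0.1 0 0; 0 0 0.1 0 0; 0 0 0.1 0 0; 0 0 0 0 0"

```text
time: 2.78
tool_pos: [548.0, 180.4, 134.7]
tcp_rot: [179.8, 0.5, -6.9]
ft_force: [-1.0, -0.0, -2.2]
finger_gap: 42.6
grip_force: 0.0
```

Request:
apply_moves --series "0 0 0 0 0; 0 0 0 0 0.6; 0 0 0 0 1; 0 0 0 0 1; 0 0 0 0 1"

```text
time: 3.2
tool_pos: [554.9, 188.8, 146.5]
tcp_rot: [-179.4, -0.4, -6.7]
ft_force: [-1.0, 22.4, 5.2]
finger_gap: 8.9
grip_force: 27.3
```

Request:
apply_moves --series "0 0 0 0 1; 0 0 0 0 1; 0 0 0 0 1"

```text
time: 3.45
tool_pos: [554.9, 188.8, 146.4]
tcp_rot: [-179.4, -0.4, -6.7]
ft_force: [-1.3, 21.4, 5.8]
finger_gap: 8.8
grip_force: 27.3
```

Request:
apply_moves --series "0 -0.007 0 0 1; 0 0 0 0 1; 0 0 0 0 1"

```text
time: 3.7
tool_pos: [554.9, 189.3, 145.7]
tcp_rot: [-179.6, -0.3, -6.7]
ft_force: [0.0, 15.0, 2.7]
finger_gap: 8.7
grip_force: 26.9
```

Request:
apply_moves --series "0 0.014 -0.0333 0 1; 0 0.0163 -0.0323 0 1; 0 0.0183 -0.031 0 1; 0 0.0207 -0.0293 0 1; 0 0.0227 -0.0283 0 1"

```text
time: 4.12
tool_pos: [551.7, 161.6, 193.2]
tcp_rot: [-179.6, -0.4, -6.7]
ft_force: [-0.6, 13.6, 7.5]
finger_gap: 8.8
grip_force: 26.4
```

Request:
apply_moves --series "0 0 0 0 1; 0 0 0 0 1"

```text
time: 4.28
tool_pos: [551.8, 161.3, 193.6]
tcp_rot: [-179.6, -0.4, -6.7]
ft_force: [-2.0, 14.3, 9.6]
finger_gap: 8.6
grip_force: 26.7
```

```bash
python3 - <<'E'
from h import *
st=sense();print(st["tool_pos"],st["ft_force"])
s=snapshot("top");f=s["frame"];g=snapshot("scene")["frame"]
cv2.imwrite("pics/t2.png",np.hstack([cv2.resize(f[120:260,230:500],None,fx=1.5,fy=1.5),cv2.resize(g[140:280,230:470],(360,210))]))
E
```

```text
[551.82216304 161.33505284 193.55399072] [-1.98933716 14.3382148   9.59040817]
```

View pics/t2.png

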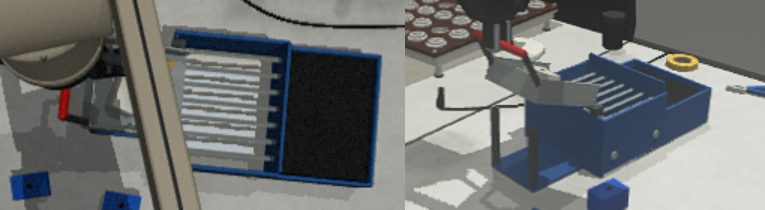

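The top view shows the arm over the pan. The scene view (right side of the picture) shows the pan tilted about 20° with the handle gripped at (500,40). I'll carry on along the arc with a slightly larger radius.

Request:
apply_moves --series "0 0.007 -0.0185 0 1; 0 0.0125 -0.013 0 1; 0 0.0129 -0.0126 0 1; 0 0.0134 -0.0121 0 1; 0 0.0138 -0.0116 0 1"

```text
time: 4.8
tool_pos: [549.5, 142.4, 212.7]
tcp_rot: [-179.7, -0.4, -6.7]
ft_force: [0.2, 8.3, 6.1]
finger_gap: 8.6
grip_force: 25.8
```

Request:
apply_moves --series "0 0.0142 -0.0112 0 1; 0 0.0146 -0.0107 0 1; 0 0.0149 -0.0101 0 1; 0 0.0153 -0.0096 0 1; 0 0.0156 -0.0091 0 1"

```text
time: 5.22
tool_pos: [546.8, 119.4, 228.1]
tcp_rot: [-179.8, -0.4, -6.7]
ft_force: [0.4, 5.8, 7.7]
finger_gap: 8.8
grip_force: 26.1
```

Request:
apply_moves --series "0 0.0159 -0.0085 0 1; 0 0.0162 -0.008 0 1; 0 0.0165 -0.0074 0 1; 0 0.0167 -0.0068 0 1; 0 0.0169 -0.0062 0 1"

```text
time: 5.63
tool_pos: [543.8, 94.0, 238.4]
tcp_rot: [-179.9, -0.4, -6.8]
ft_force: [1.0, 4.1, 6.4]
finger_gap: 8.6
grip_force: 26.3
```

Request:
apply_moves --series "0 0.0171 -0.0056 0 1; 0 0.009 -0.0027 0 1; 0 0 0 0 1; 0 0 0 0 1; 0 0 0 0 1"

```text
time: 6.05
tool_pos: [542.9, 86.0, 240.5]
tcp_rot: [-179.9, -0.4, -6.8]
ft_force: [1.9, 3.2, 9.1]
finger_gap: 8.8
grip_force: 26.7
```

```bash
python3 - <<'E'
from h import *
st=sense();print(st["tool_pos"],st["ft_force"])
s=snapshot("top");f=s["frame"];g=snapshot("scene")["frame"]
cv2.imwrite("pics/t3.png",np.hstack([cv2.resize(f[120:260,230:500],None,fx=1.5,fy=1.5),cv2.resize(g[140:280,230:470],(360,210))]))
E
```

```text
[542.90723895  86.01948709 240.53384228] [1.92613592 3.20311444 9.06152479]
```

View pics/t3.png

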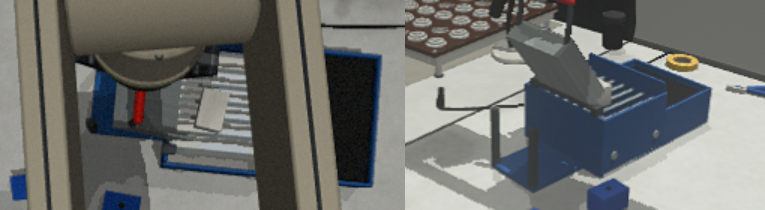

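The pan is at about 53°. In the top view (left side of the picture) the block sits on the grate near the pan lip, at (210,108). I'll check with the wrist camera.

```bash
cat >> h.py <<'E'
O=np.array([528.5,-15.2]);ang=np.radians(-6.8)
def stand(w):
    d=np.array(w[:2])-O;c,s_=np.cos(ang),np.sin(ang)
    return np.array([d[0]*c+d[1]*s_,-d[0]*s_+d[1]*c,w[2]])
E
python3 - <<'E'
from h import *
s=snapshot("top")
for q in((370,192),(365,185),(372,178),(366,203),(376,182)): print(q,stand(world(s,*q)).round(1))
st=sense();w=snapshot("wrist");cv2.imwrite("pics/w3.png",w["frame"])
E
```

```text
(370, 192) [-10.4  20.  106.5]
(365, 185) [  0.4  29.7 108.5]
(372, 178) [18.2 16.1 77.5]
(366, 203) [-29.7  24.9 105.3]
(376, 182) [  7.4  11.6 108.6]
```

View pics/w3.png

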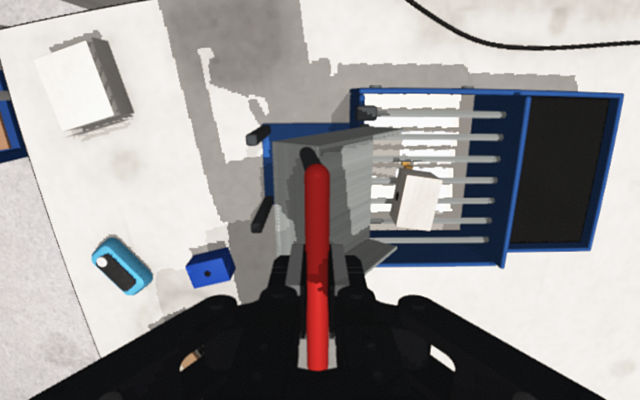

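The block lies flat on the grate with its top at z≈108. A brass bush shows at (407,164), beside the block's corner. I need its height.

```bash
python3 - <<'E'
from h import *
st=sense();s=snapshot("wrist");f=s["frame"];hsv=cv2.cvtColor(f,cv2.COLOR_BGR2HSV)
m=((hsv[...,0]>10)&(hsv[...,0]<30)&(hsv[...,1]>110)&(hsv[...,2]>60)).astype(np.uint8)
m[:80]=0;m[265:]=0;m[:,:340]=0;m[:,515:]=0
k,l,t,c=cv2.connectedComponentsWithStats(m)
for i in range(1,k):
    if t[i,4]>=4: print(t[i],[stand(world(s,u,v,st)).round(1).tolist() for v,u in list(zip(*np.where(l==i)))[::max(1,t[i,4]//6)]])
cv2.imwrite("pics/w4.png",cv2.resize(f[100:270,340:520],None,fx=3.3,fy=3.3,interpolation=2))
E
```

```text
[402 162  10   7  46] [[4.2, 12.0, 16.0], [3.0, 11.8, 15.5], [1.9, 11.6, 15.2], [0.7, 10.3, 14.5], [-0.3, 8.3, 15.1], [-1.4, 8.1, 14.8], [-2.1, 5.3, 16.7]]
```

View pics/w4.png

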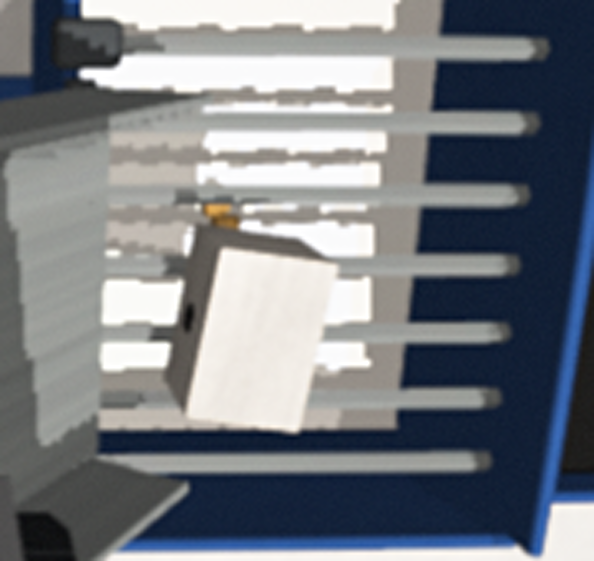

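The crop shows the bush at (220,212), z≈15, down in the tray. The other is not visible and may be under the block. Now I lower the pan and release it.

Request:
apply_moves --series "0 -0.0382 0.0124 0 1; 0 -0.0371 0.0154 0 1; 0 -0.0358 0.0182 0 1; 0 -0.0343 0.0209 0 1; 0 -0.0326 0.0235 0 1"

```text
time: 6.72
tool_pos: [549.0, 139.6, 212.4]
tcp_rot: [-179.9, -0.3, -6.8]
ft_force: [3.1, 2.3, 4.8]
finger_gap: 8.4
grip_force: 27.2
```

Request:
apply_moves --series "0 -0.0306 0.026 0 1; 0 -0.0286 0.0282 0 1; 0 -0.0262 0.0304 0 1; 0 -0.0238 0.0323 0 1; 0 -0.0212 0.0341 0 1"

```text
time: 7.13
tool_pos: [553.5, 178.8, 165.6]
tcp_rot: [-179.9, -0.2, -6.8]
ft_force: [5.7, 2.3, 2.2]
finger_gap: 8.6
grip_force: 28.1
```

Request:
apply_moves --series "0 -0.0186 0.0356 0 1; 0 -0.0157 0.0345 0 1; 0 0 0 0 1; 0 0 0 0 1"

```text
time: 7.47
tool_pos: [554.5, 188.9, 143.9]
tcp_rot: [-179.9, -0.2, -6.8]
ft_force: [6.4, 5.1, 0.8]
finger_gap: 8.5
grip_force: 28.5
```

Request:
apply_moves --series "0 0 0 0 0.2; 0 0 0 0 0; 0 0 0 0 0; 0 0 -0.12 0 0; 0 0 -0.12 0 0"

```text
time: 7.88
tool_pos: [550.5, 186.9, 212.5]
tcp_rot: [179.8, 0.4, -6.8]
ft_force: [1.0, 0.1, 1.6]
finger_gap: 42.7
grip_force: 0.0
```

Request:
apply_moves --series "-0.02 0.1233 -0.03 0 -1; -0.02 0.1233 -0.03 0 -1; -0.02 0.1233 -0.03 0 -1; -0.02 0.1233 -0.03 0 -1; -0.02 0.1233 -0.03 0 -1"

```text
time: 8.3
tool_pos: [500.3, 6.1, 260.5]
tcp_rot: [180.0, 0.0, -6.8]
ft_force: [0.8, -1.0, -0.0]
finger_gap: 85.4
grip_force: 0.0
```

Request:
apply_moves --series "0 0 0 0 -1; 0 0 0 0 -1; 0 0 0 0 -1"

```text
time: 8.55
tool_pos: [501.2, 7.6, 260.0]
tcp_rot: [-180.0, 0.0, -6.9]
ft_force: [0.6, 0.8, -1.0]
finger_gap: 85.5
grip_force: 0.0
```

```bash
python3 - <<'E'
from h import *
st=sense();s=snapshot("wrist");f=s["frame"];hsv=cv2.cvtColor(f,cv2.COLOR_BGR2HSV)
print(st["tool_pos"],st["tcp_rot"],stand(st["tool_pos"]))
m=((hsv[...,0]>10)&(hsv[...,0]<30)&(hsv[...,1]>110)&(hsv[...,2]>60)).astype(np.uint8)
k,l,t,c=cv2.connectedComponentsWithStats(m)
for i in range(1,k):
    if t[i,4]>=8: print(t[i],[stand(world(s,u,v,st)).round(1).tolist() for v,u in list(zip(*np.where(l==i)))[::max(1,t[i,4]//3)]])
# block top by height
H=np.zeros((400,640),np.uint8);P={}
for v in range(0,400):
  for u in range(0,640):
    if s["depth"][v,u]>0 and 100<s["depth"][v,u]<600:
      p=stand(world(s,u,v,st))
      if 98<p[2]<116 and abs(p[0])<70 and -58<p[1]<56: H[v,u]=1
H=cv2.morphologyEx(H,cv2.MORPH_OPEN,np.ones((7,7)))
c=max(cv2.findContours(H,0,2)[0],key=cv2.contourArea)
p=cv2.boxPoints(cv2.minAreaRect(c));zz=np.median([stand(world(s,u,v,st))[2] for v,u in zip(*np.where(H))])
w=np.array([stand(world(s,*q,st,z=zz)) for q in p]);e=np.diff(np.vstack([w,w[:1]]),axis=0)[:,:2]
print(p,zz,w.round(1),np.hypot(*e.T),np.degrees(np.arctan2(e[:,1],e[:,0])),"centre",w.mean(0))
cv2.imwrite("pics/w5.png",f)
E
```

```text
[501.23855753   7.64513055 260.04481384] [-1.79980436e+02  1.70104495e-02 -6.85363365e+00] [-29.77462618  19.45656369 260.04481384]
[614  25  26  54 898] [[119.1, -328.9, 8.5], [98.5, -321.3, 11.7], [79.4, -321.2, 13.3], [63.3, -341.1, 12.1]]
[323 122   7   8  44] [[9.9, 9.8, 13.6], [7.0, 12.0, 16.8], [4.8, 8.8, 16.6], [2.5, 6.6, 15.1]]
[128 285   9   9  11] [[-198.0, 264.3, 4.1], [-199.1, 262.7, 4.9], [-202.9, 258.8, 5.8], [-207.8, 257.3, 5.2]]
[ 90 302   9   9  23] [[-222.1, 309.3, 8.7], [-218.9, 305.8, 22.5], [-213.5, 296.0, 32.3], [-217.1, 301.2, 31.7]]
[[296.26157 181.9077 ]
 [302.92313 128.6154 ]
 [338.49234 133.06157]
 [331.83078 186.35387]] 107.58756175197499 [[-32.5  36.3 107.6]
 [ 12.8  30.  107.6]
 [  9.2   0.7 107.6]
 [-36.5   5.7 107.6]] [45.80753784 29.60072614 45.97274333 30.88557275] [ -7.85525479 -97.10329489 173.74826006  82.592332  ] centre [-11.75325449  18.1709225  107.58756175]
```

View pics/w5.png

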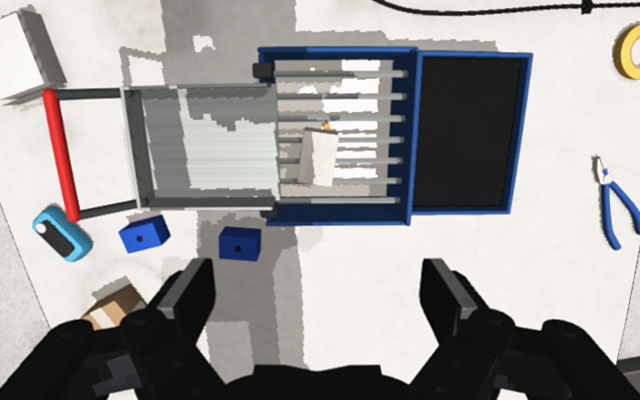

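The wrist view shows the pan back down and empty. The block lies flat on the grate at (318,157), with one bush visible in the tray at (326,126). Before gripping I check for the second bush in the other views.

```bash
python3 - <<'E'
from h import *
for n in("scene","top","wrist"):
    st=sense();s=snapshot(n);hsv=cv2.cvtColor(s["frame"],cv2.COLOR_BGR2HSV)
    m=((hsv[...,0]>8)&(hsv[...,0]<32)&(hsv[...,1]>90)&(hsv[...,2]>40)).astype(np.uint8)
    k,l,t,c=cv2.connectedComponentsWithStats(m)
    for i in range(1,k):
        v,u=[x[0] for x in np.where(l==i)]
        p=stand(world(s,u,v,st))
        if abs(p[0])<120 and -200<p[1]<230: print(n,t[i],p.round(1))
    if n=="wrist":
        from scipy.spatial.transform import Rotation as R
        B=R.from_euler('xyz',st["tcp_rot"],degrees=True).as_matrix()
        print("cam",stand(B@np.array(s["tool_from_camera"])[:3,3]+st["tool_pos"]))
E
```

```text
top [355 100   1   1   1] [-21.7  86.3 659.5]
top [355 103   1   2   2] [-23.4  86.1 658.7]
top [354 130   1   1   1] [-40.5  85.1 658.4]
top [353 137   1   1   1] [-44.7  85.2 657.2]
top [353 139   1   1   1] [-45.9  85.1 656.7]
top [352 144   1   1   1] [-48.8  85.3 655.3]
top [352 148   1   1   1] [-50.9  85.  653. ]
top [573 157   3  16  40] [-47.1 -44.8 673.2]
top [348 216   1   1   1] [-91.8  81.6 621.7]
top [505 246   1   1   1] [-101.  -29.  616.]
wrist [324 122   8   8  49] [ 9.7 11.1 14.4]
cam [ 44.44242783  19.68787266 401.83103399]
```

Request:
apply_moves --series "0.06 0.004 0 0 -0.08; 0 0 0 0.061 -0.08; 0 0 0.12 0 -0.08; 0 0 0.12 0 -0.08; 0 0 0.12 0 -0.08"

```text
time: 9.17
tool_pos: [519.7, 5.4, 151.2]
tcp_rot: [-180.0, -0.1, -13.7]
ft_force: [0.6, -1.2, -0.1]
finger_gap: 46.2
grip_force: 0.0
```

Request:
apply_moves --series "0 0 0 0 -0.08; 0 0 0 0 -0.08; 0 0 0 0 -0.08"

```text
time: 9.42
tool_pos: [520.0, 4.9, 154.1]
tcp_rot: [-180.0, -0.1, -13.7]
ft_force: [1.0, 0.2, 0.9]
finger_gap: 46.1
grip_force: 0.0
```

```bash
python3 - <<'E'
from h import *
st=sense();s=snapshot("wrist");print(stand(st["tool_pos"]),st["tcp_rot"],st["finger_gap"]);cv2.imwrite("pics/w6.png",s["frame"])
E
```

```text
[-10.76945747  18.94657668 154.05204468] [-1.79986520e+02 -7.80715844e-02 -1.37169516e+01] 46.10121066947427
```

View pics/w6.png

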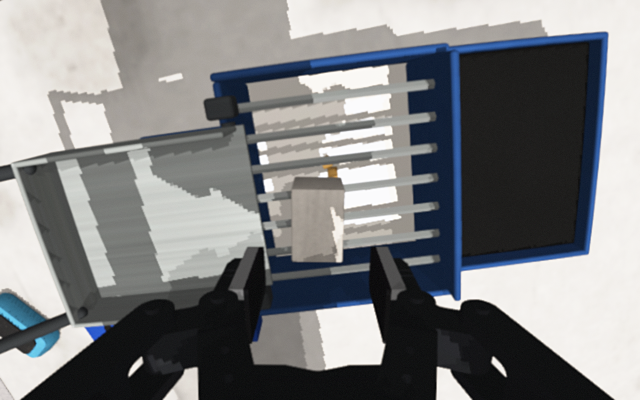

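The block is square to the pads and centred between them, with its top at (318,225). Descend and grip.

Request:
apply_moves --series "0 0 0.1 0 -0.08; 0 0 0.1 0 -0.08; 0 0 0.036 0 -0.08; 0 0 0 0 -0.08; 0 0 0 0 -0.08"

```text
time: 9.88
tool_pos: [521.3, 4.1, 84.2]
tcp_rot: [-180.0, -0.2, -13.8]
ft_force: [-1.6, -5.1, 6.7]
finger_gap: 46.0
grip_force: 3.6
```

Request:
apply_moves --series "0 0 0 0 1; 0 0 0 0 1; 0 0 0 0 1; 0 0 0 0 1; 0 0 0 0 1" --squeeze 45

```text
time: 10.3
tool_pos: [520.7, 4.2, 83.5]
tcp_rot: [-180.0, -0.2, -13.8]
ft_force: [-0.7, -0.6, 8.0]
finger_gap: 29.1
grip_force: 44.3
```

Request:
apply_moves --series "0 0 -0.05 0 1; 0 0 -0.1 0 1; 0 0 -0.1 0 1; 0 0 0 0 1; 0 0 0 0 1"

```text
time: 10.72
tool_pos: [520.9, 4.4, 159.2]
tcp_rot: [-179.9, -0.3, -13.8]
ft_force: [0.1, -0.6, -3.3]
finger_gap: 29.3
grip_force: 45.6
```

```bash
python3 - <<'E'
from h import *
st=sense();print(stand(st["tool_pos"]),st["finger_gap"],st["grip_force"],st["ft_force"])
s=snapshot("wrist");hsv=cv2.cvtColor(s["frame"],cv2.COLOR_BGR2HSV)
m=((hsv[...,0]>8)&(hsv[...,0]<32)&(hsv[...,1]>90)&(hsv[...,2]>40)).astype(np.uint8)
k,l,t,c=cv2.connectedComponentsWithStats(m)
for i in range(1,k):
    v,u=[x[t[i,4]//2] for x in np.where(l==i)]
    p=stand(world(s,u,v,st))
    if t[i,4]>3 and abs(p[0])<120 and -200<p[1]<230: print(t[i],p.round(1))
E
```

```text
[ -9.83495007  18.53579264 159.15121848] 29.281825163060063 45.60104012489319 [ 0.07322984 -0.60455322 -3.27955565]
[322 165  15  14 122] [-1.7  4.9 15.8]
```

Request:
apply_moves --series "0.0144 0.117 0 0 1; 0.0144 0.117 0 0 1; 0.0144 0.117 0 0 1; 0.0144 0.117 0 0 1; 0 0 0 0 1"

```text
time: 11.18
tool_pos: [500.4, -141.1, 154.5]
tcp_rot: [179.9, 0.2, -14.0]
ft_force: [-0.3, -0.3, -3.0]
finger_gap: 29.3
grip_force: 45.9
```

Request:
apply_moves --series "0 0 0 0 1; 0 0 0 0 1; 0 0 0 0 1"

```text
time: 11.43
tool_pos: [502.0, -134.9, 155.3]
tcp_rot: [-180.0, 0.1, -13.7]
ft_force: [-1.5, -0.9, -1.7]
finger_gap: 29.1
grip_force: 45.9
```

```bash
python3 - <<'E'
from h import *
st=sense();print(stand(st["tool_pos"]),st["finger_gap"],st["grip_force"],st["ft_force"])
for n in("wrist","top","scene"):
    s=snapshot(n);hsv=cv2.cvtColor(s["frame"],cv2.COLOR_BGR2HSV)
    m=((hsv[...,0]>8)&(hsv[...,0]<32)&(hsv[...,1]>90)&(hsv[...,2]>40)).astype(np.uint8)
    k,l,t,c=cv2.connectedComponentsWithStats(m)
    for i in range(1,k):
        v,u=[x[t[i,4]//2] for x in np.where(l==i)]
        p=stand(world(s,u,v,st))
        if abs(p[0])<300 and -250<p[1]<330 and p[2]<200: print(n,t[i],p.round(1))
    cv2.imwrite(f"pics/{n}7.png",s["frame"])
E
```

```text
[ -12.11743744 -122.0128644   155.33076438] 29.054108755064263 45.87096691131592 [-1.51323456 -0.92219346 -1.66442651]
wrist [154 182  19  14 160] [-2.6  0.6 13.5]
wrist [  0 376  27  24 294] [-209.6  256.5   12.1]
top [258  35   4   6  22] [283.  250.5  11.6]
top [370 190   6   7  25] [-0.2  2.  15.4]
top [212 283  35  59 768] [-245.9  258.4   40.5]
top [192 293  31  58 622] [-267.1  291.9   42.2]
scene [342 316   1   1   1] [-215.9  258.    43.5]
scene [346 317   1   1   1] [-221.6  254.9   43.4]
scene [350 318   1   1   1] [-226.7  251.3   42.7]
scene [355 319   1   1   1] [-233.   246.8   42.1]
scene [367 340   1   1   1] [-276.6  266.8   42. ]
```

```bash
python3 - <<'E'
import cv2,numpy as np
a=cv2.imread("pics/wrist7.png")[70:290,30:290];b=cv2.imread("pics/top7.png")[130:250,330:430]
cv2.imwrite("pics/c8.png",np.hstack([cv2.resize(a,(473,400)),cv2.resize(b,(320,400))]))
E
```

```text
(no output)
```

View pics/c8.png

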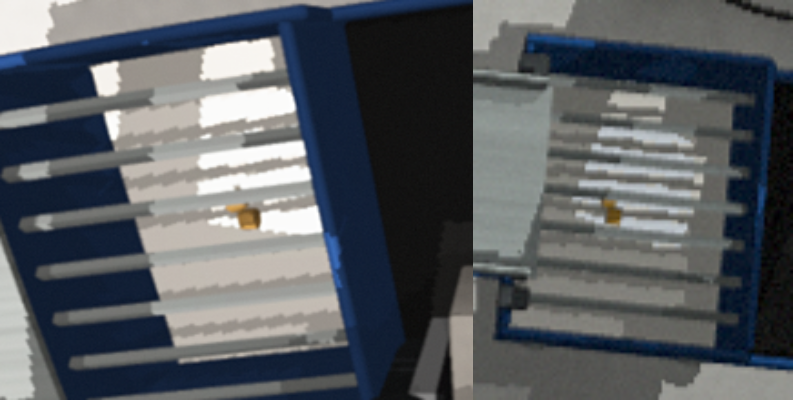

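In the crop the brass blob at (245,215) plus the fleck across the bar at (238,188) spans more than one bush. I'll measure its extent in the tray.

```bash
python3 - <<'E'
from h import *
for n in("wrist","top"):
    st=sense();s=snapshot(n);hsv=cv2.cvtColor(s["frame"],cv2.COLOR_BGR2HSV)
    m=((hsv[...,0]>8)&(hsv[...,0]<32)&(hsv[...,1]>60)&(hsv[...,2]>40))
    P=np.array([np.r_[u,v,stand(world(s,u,v,st)),hsv[v,u,2]] for v,u in zip(*np.where(m))])
    P=P[(abs(P[:,2])<75)&(abs(P[:,3])<62)&(P[:,4]<150)]
    print(n,len(P),P.min(0).round(1),P.max(0).round(1));print(P[::max(1,len(P)//25)].round(0).astype(int).tolist())
E
```

```text
wrist 175 [155.  182.  -10.6  -0.4   6.2  78. ] [173.  196.    4.5  15.8  18.3 218. ]
[[163, 182, 4, 5, 16, 185], [162, 183, 4, 5, 17, 206], [157, 184, 3, 10, 17, 214], [164, 184, 2, 6, 13, 162], [159, 185, 2, 8, 16, 199], [166, 185, 1, 3, 14, 109], [157, 186, 2, 10, 16, 186], [164, 186, 0, 5, 14, 109], [171, 186, -1, 1, 11, 82], [162, 187, 0, 7, 15, 121], [169, 187, -1, 0, 16, 98], [164, 188, -1, 5, 17, 144], [171, 188, -2, 0, 13, 83], [166, 189, -2, 3, 16, 156], [161, 190, -2, 8, 16, 162], [168, 190, -3, 1, 17, 162], [163, 191, -3, 6, 17, 153], [170, 191, -4, 0, 16, 101], [165, 192, -4, 4, 17, 152], [172, 192, -6, 0, 13, 95], [168, 193, -5, 2, 17, 166], [164, 194, -6, 6, 17, 157], [171, 194, -7, 1, 14, 133], [167, 195, -7, 4, 16, 205], [164, 196, -8, 7, 15, 197]]
top 32 [370.  190.   -6.8  -0.9   7.5  84. ] [376.  197.    5.1  12.2  18.8 147. ]
[[370, 190, 4, 12, 19, 103], [371, 190, 4, 10, 17, 143], [372, 190, 5, 8, 16, 141], [373, 190, 5, 6, 16, 139], [374, 190, 5, 5, 18, 141], [370, 191, 3, 11, 10, 98], [371, 191, 3, 10, 17, 129], [372, 191, 3, 8, 15, 131], [373, 191, 4, 6, 13, 119], [374, 191, 4, 4, 12, 142], [371, 192, 2, 9, 11, 94], [372, 192, 1, 8, 16, 87], [373, 192, 2, 6, 12, 84], [374, 192, 1, 4, 19, 94], [372, 193, -1, 8, 16, 91], [373, 193, -1, 6, 18, 98], [374, 193, 0, 4, 16, 92], [375, 193, 0, 2, 16, 90], [372, 194, -3, 8, 18, 100], [373, 194, -2, 6, 16, 104], [374, 194, -2, 4, 15, 100], [375, 194, -2, 2, 17, 102], [376, 194, -1, -1, 8, 98], [372, 195, -5, 7, 17, 85], [373, 195, -4, 5, 14, 93], [374, 195, -4, 4, 15, 95], [375, 195, -4, 2, 15, 89], [372, 196, -6, 7, 15, 109], [373, 196, -6, 5, 12, 121], [374, 196, -6, 3, 16, 126], [375, 196, -6, 2, 17, 147], [375, 197, -7, 0, 7, 147]]
```

The brass spans about 18 x 16 mm at z≈16 with no brass anywhere else, so both bushes are in the tray, touching each other. Placing the block.

Request:
apply_moves --series "0 0 0.1 0 1; 0 0 0.1 0 1; 0 0 0.1 0 1; 0 0 0.02 0 1; 0 0 0 0 1"

```text
time: 12.1
tool_pos: [500.8, -135.1, 58.5]
tcp_rot: [-180.0, 0.3, -13.7]
ft_force: [0.0, 0.5, -2.4]
finger_gap: 29.3
grip_force: 46.0
```

Request:
apply_moves --series "0 0 0.007 0 1; 0 0 0.003 0 1; 0 0 0 0 1; 0 0 0 0 1"

```text
time: 12.43
tool_pos: [503.3, -136.3, 58.5]
tcp_rot: [180.0, -0.1, -13.8]
ft_force: [-0.2, -0.4, -3.3]
finger_gap: 29.0
grip_force: 46.0
```

Request:
apply_moves --series "0 0 0.005 0 1; 0 0 0 0 1; 0 0 0 0 1; 0 0 0 0 1"

```text
time: 12.77
tool_pos: [502.5, -136.1, 56.0]
tcp_rot: [180.0, -0.0, -13.8]
ft_force: [0.1, 0.5, -2.9]
finger_gap: 29.0
grip_force: 46.0
```

Request:
apply_moves --series "0 0 0.005 0 1; 0 0 0 0 1; 0 0 0 0 1; 0 0 0 0 1"

```text
time: 13.1
tool_pos: [502.8, -136.2, 55.8]
tcp_rot: [180.0, -0.0, -13.8]
ft_force: [-5.7, 2.9, 9.6]
finger_gap: 28.9
grip_force: 47.7
```

Contact with the floor. Release and rise.

Request:
apply_moves --series "0 0 0 0 0.1; 0 0 0 0 0; 0 0 0 0 0; 0 0 0 0 0; 0 0 -0.05 0 0"

```text
time: 13.52
tool_pos: [500.3, -135.3, 66.5]
tcp_rot: [-180.0, 0.3, -13.8]
ft_force: [0.3, -0.4, -0.3]
finger_gap: 42.5
grip_force: 0.0
```

Request:
apply_moves --series "0 0 -0.12 0 0; 0 0 -0.12 0 0; 0 0 -0.12 0 0; 0 0 -0.12 0 0; 0 0 0 0 0"

```text
time: 13.93
tool_pos: [506.4, -137.5, 222.4]
tcp_rot: [179.9, -0.7, -13.8]
ft_force: [0.7, -0.6, 1.6]
finger_gap: 42.9
grip_force: 0.0
```

Request:
apply_moves --series "0 0 0 0 0; 0 0 0 0 0; 0 0 0 0 0"

```text
time: 14.18
tool_pos: [501.6, -135.7, 211.6]
tcp_rot: [-180.0, 0.2, -13.8]
ft_force: [-0.3, 0.0, -0.2]
finger_gap: 42.8
grip_force: 0.0
```

```bash
python3 - <<'E'
from h import *
st=sense();s=snapshot("wrist");print(stand(st["tool_pos"]))
P=[]
for v in range(0,400,2):
  for u in range(100,540,2):
    if 100<s["depth"][v,u]<600:
      p=stand(world(s,u,v,st))
      if p[2]>68 and abs(p[0])<65 and -170<p[1]<-75: P.append(p)
P=np.array(P);P=P[P[:,2]<130];T=P[P[:,2]>76];print(len(P),np.median(T,0),np.percentile(T,2,0),np.percentile(T,98,0))
A=np.c_[T[:,:2],np.ones(len(T))];print(np.linalg.lstsq(A,T[:,2],rcond=None)[0])
m=cv2.cvtColor(s["frame"],cv2.COLOR_BGR2HSV)
E
```

```text
[ -12.43434007 -122.88392261  211.59643982]
510 [ -11.45216747 -123.80480269   79.78363567] [ -33.79355543 -138.2139094    78.26337908] [   8.91824626 -109.49140509   81.18070137]
[-6.87175566e-03  2.18319843e-04  7.96963378e+01]
```

The block is flat, with its top at z≈80 and a slope under 0.5°, centred in the pocket. Both bushes are in the tray and the arm is clear.

```bash
python3 -c "
from bench import hand_in; print(hand_in())"
```

```text
the job is handed in; nothing more can be done
None
```

The job is handed in, with no verdict returned: the steel block lies flat in the pocket and both bushes appear to be in the catch tray, though they lay touching, so I inferred two from the 18 x 16 mm brass patch.

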